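Put the last ring mould away and slide the case shut

TASK

Put the steel ring mould that still stands out on the table to one side of the grey storage case, twin of the one inside, back into the case, standing over the free post right down on the case floor beside its twin. Then close the case with its metal lid: enter the lid at the open end nearest you, slide it along the ledges underneath the steel lips until it is fully home against the far stop, and let go. Leave the twin on its post and the rest of the table as it is.

Things in the scene. Friction and masses are not known exactly. Their poses are not given: they have to be found in the camera images.
- case: Grey plastic case, fixed, 172 (x) x 152 (y) x 75 (z) mm, with steel rails on top of its sides. Origin: centre of its underside; z up, x from the open end (nearest the robot) to the far stop. Floor at z = 8 mm, inside 160 x 126 mm. Two white posts, 47 mm diameter, tapered tops at z = 38 mm, at x = -38 and +38 mm. Tops of the side and front walls (ledges for the lid) at z = 64 mm.
- rail_mouth (a point): Middle of the case's open end at ledge height (case x = -86, z = 64 mm); axes as the case. From here on rails guide the lid's edges (2.5 mm play each side, flared over the first 20 mm). Lips over the ledges begin 20 mm further in (first 13 mm bent up) and run to the far stop: underside 8 mm, top 11 mm above the ledges, 120 mm open between them. Before the lips the ledges are open above.
- free_post (a point): Foot of the free post (the one nearer the open end) on the case floor, on the post's axis: 38 mm from the case's centre toward the open end, 8 mm above the table. Axes as the case.
- far_post (a point): Foot of the other post, on which mould_b stands, on the case floor. Axes as the case.
- lid_home (a point): Where the lid's origin is when it is fully home: over the case's centre, at ledge height 64 mm; its far edge then meets the far stop at case x = +82 mm. Axes as the case.
- lid: Flat aluminium lid, 164 (x) x 137 (y) x 4 mm, about 0.16 kg, lying on the table; at its centre a black bar handle to pinch from above: it runs along the lid's y, 48 mm long, 14 mm wide (x) in its top 9 mm and 12 mm below, from 4 to 32 mm above the lid's underside. Origin: centre of its underside. Both ends are alike: either may go in first.
- mould_a: Steel ring mould that is out on the table: open tube 64 mm outside, about 56 mm clear inside, 50 mm high, standing upright. Origin: centre of its lower rim, z up along its axis.
- mould_b: The same kind of ring mould, already on the far post in the case. Origin: centre of its lower rim.
- timer: Bystander: red and white wind-up timer, 70 mm diameter, 58 high, at the back. Origin: centre of its underside.
- spice_jar: Bystander: glass spice jar with green label and black cap, 45 mm diameter, 105 high. Origin: centre of its underside.
- sauce_cup: Bystander: white ramekin with red sauce, 70 mm diameter, 42 high. Origin: centre of its underside.
- tape: Bystander: roll of tan masking tape, 100 mm diameter, 25 high, lying flat. Origin: centre of its underside.

How it is judged:
On the way, in this order (a step that is already met when the one before it is completed fails the run):
1. the loose mould stands over the free post, down on the case floor (horizontal distance between mould_a and free_post below 0.008 m and z of mould_a in the frame of case between 0.004 and 0.013 m and angle between mould_a's own z axis and vertical below 0.1 rad), for 0.2 s.
2. the lid is under the lips and fully home (x of lid in the frame of lid_home between -0.007 and 0.006 m and y of lid in the frame of lid_home between -0.006 and 0.006 m and z of lid in the frame of lid_home between -0.003 and 0.0055 m and angle between the x axis of lid and the x axis of case, either way round below 0.06 rad and angle between lid's own z axis and vertical below 0.06 rad), for 0.2 s.
At the end, for the whole second after the job is handed in: Each mould upright on the case floor (5 mm) over its own post (8 mm), the loose one over the free post; the lid under the lips, level and square (0.06 rad), within 6 mm of home along and across and at most 5.5 mm above the ledges; all at rest (all of step 1 and all of step 2 and horizontal distance between mould_b and far_post below 0.008 m and z of mould_b in the frame of case between 0.004 and 0.013 m and angle between mould_b's own z axis and vertical below 0.1 rad and linear speed of each of lid, mould_a below 0.02 m/s); the robot touches nothing.
It fails at once if a bystander (timer, spice jar, sauce cup or tape) is pushed more than 20 mm (distance of any of timer, spice_jar, sauce_cup, tape from where it was at the start of the episode above 0.02 m).
It fails at once if the mould already in the case is lifted off the floor by more than 15 mm (z of mould_b in the frame of case above 0.023 m).
It also fails if it takes over 56 s, if anything falls off the work surface, if the arm or the gripper's body presses on something with over 40 N, if the wrist force passes 120 N, or if a joint passes its speed limit or range.

ROBOT

A 6-joint arm with a two-finger parallel gripper is mounted at the origin on a cart in front of the work surface, level with it; the furniture and walls round the work are solid. World frame = base frame: x ahead of the robot, y to its left, z up, the work surface at z = 0. Lengths are in m, angles in rad, forces in N, time in s.
With the tool pointing down it reaches from about 0.3 to 0.825 m from the base axis. Payload 5.4 kg.
Tool frame: the origin (TCP) lies at the centre of the arm's flange, where the gripper is bolted on; the fingertips stand 190 mm ahead of it and the grasp point (between the pads) lies 171 mm ahead of it; z points along the fingers, y is the direction in which the jaws open and shut (so a half turn about z gives the same grasp; the last joint's range is limited). The gripper opens to 92 mm and grips with 3 to 60 N. Pads are 20 mm wide; open, the fingers measure 128 mm over their backs; the gripper's body (75 mm by 189 mm) begins 69 mm behind the grasp point.
Start: joints at [-1.448, 0.158, 1.597, -0, 1.386, -0.21], TCP at [0.188, -0.543, 0.405] pointing down, gripper open.
Joint ranges: [-2.91, 2.91], [-0.94, 2.29], [0.18, 2.7], [-1.29, 4.43], [0.17, 2.64], [-3, 3]. Speed limits (rad/s): [2.57, 2.57, 3.14, 3.14, 3.14, 3.14].

INTERFACE

Orientations are given as a unit quaternion [w, x, y, z].
In Python, from bench import bot, vision, silhouettes gives the robot as it stands.
- The arm moves only by the tool send_rows, never from a script. Its argument "deltas" is a list of rows, each a list of 7 numbers: the turn, a rotation vector about the tool's x, y, z in rad, then the shift along the tool's x, y, z in mm, then the gripper command: -1 is shut, 1 is fully open, values between are in proportion. A call has 1 to 10 rows; each row is the pose to reach, as a shift and turn from the pose commanded when the call began, along the tool's axes at that moment; what a row does not reach only later rows make up. A row lasts 1/10 s, in which the tool goes at most 50 mm and 8.59 degrees, less where a joint would pass 70% of its speed; a pose out of reach is approached as far as the arm can. A call with a gripper value outside its range is refused whole. The fingers move at their own pace and stop on an object; "squeeze" is the grip in N (left out, the last holds). Time passes only in rows, so rows that repeat a pose let the fingers close. It gives the time, the measured TCP pose, the force and the opening at its end, in the units of the state.
- bot.state(): the state, without advancing time (a new reading comes with each control period).
- vision.get_image(name): name is "side" or "top" or "wrist"; returns the picture (480x640x3 uint8, blue, green, red); there is no depth.
- vision.camera_model(name): a dict with "camera_matrix" (3x3 intrinsics, pixels), "rvec" (rotation vector, rad) and "tvec" (3), from world to camera coordinates, as OpenCV has them; the wrist camera has in their place "mount" (4x4, takes a point from camera to tool coordinates, whose origin is the TCP and whose axes are the flange's). Camera axes: x right, y down, z forward; pixel columns grow to the right and rows downward; lengths in m; the calibration is good to about 2 mm. A picture is of the moment at which its call begins: read the wrist's pose just before it. camera_model takes no time and is no camera call.
- bot.sign_off(): hands the job in, once; it reports no verdict.
Trained networks look in the newest picture that a camera, given by its name, has taken for a name from the list of things; names that differ only in an ending like _2 or _b are one class to them, and where a whole thing is asked for, a point or a joint stands for the part that bears it (a point fixed in the world has none). Each returns a list of dicts, best first, with "p" (0 to 1); they miss things now and then, are a little off and sometimes report something else, mostly with a low value. They report only what shows in the picture. A call takes as long as a camera call.
- silhouettes(thing, camera): "mask" (480x640 bool, what is visible of it) and "xy" ([column, row] in pixels, amid what is visible of it).
The state is a dict: "t": time; "qpos": joint angles; "qd": joint speeds; "joint_efforts": joint torques, N m; "tool_pos": TCP position; "eef_rot": TCP orientation; "force": force on the tool from outside, world axes, zero at the start; "wrist_torque": the same for the moment, N m; "grip_width": opening from 0.0 (shut) to 1.0 (fully open).
Only numpy, scipy, OpenCV 4.12 (cv2) and the standard library are available. Lean on these libraries where they do the work, as an engineer would, in place of code of your own. Each camera call takes 0.05 s, during which the arm holds its last target. There are 200 camera calls.

## Working session

There is one attempt and no reset: what is moved stays moved. The work goes in short steps, Python scripts to look and compute and a tool call to move; the robot and the scene stay as the last step left them, time stands still between calls to the robot, and variables do not carry over. Pictures are saved under pics/ and viewed, about 8 in all and at most 12, crops included, and the job is handed in when it is done.

Besides the shell and the picture viewer there is one more tool, called after ">>>" in YAML: its name, and indented under it one key for each argument. send_rows: Moves the arm, as the interface text tells. Its arguments: {"type":"object","properties":{"deltas":{"type":"array"},"squeeze":{"type":"number"}},"required":["deltas"]}

```bash
mkdir -p pics; ls
cat > h.py <<'E'
import numpy as np,cv2
from scipy.spatial.transform import Rotation as R
from bench import bot,vision,silhouettes
def cam(n,s=None):
    m=vision.camera_model(n);K=np.array(m["camera_matrix"],float)
    if n=="wrist":
        q=s["eef_rot"];T=np.eye(4);T[:3,:3]=R.from_quat([q[1],q[2],q[3],q[0]]).as_matrix();T[:3,3]=s["tool_pos"]
        C=T@np.array(m["mount"]);return K,C[:3,:3].T,-C[:3,:3].T@C[:3,3]
    r=cv2.Rodrigues(np.array(m["rvec"],float))[0];return K,r,np.array(m["tvec"],float).ravel()
def world(c,uv,z):
    K,r,t=c;d=(np.linalg.inv(K)@np.c_[np.atleast_2d(uv),np.ones(len(np.atleast_2d(uv)))].T).T@r
    o=-r.T@t;return o+d*((z-o[2])/d[:,2])[:,None]
def pix(c,p):
    K,r,t=c;q=(np.atleast_2d(p)@r.T+t)@K.T;return q[:,:2]/q[:,2:]
E
python3 - <<'E'
from h import *
s=bot.state();print(s["t"],s["tool_pos"],s["eef_rot"],s["grip_width"])
for n in("top","side"):
    cv2.imwrite(f"pics/{n}0.png",vision.get_image(n));c=cam(n);print(n,-c[1].T@c[2])
    for th in("case","lid","mould_a"):
        for d in silhouettes(th,n)[:3]:
            m=d["mask"];print(n,th,round(d["p"],2),d["xy"],m.sum(),world(c,d["xy"],{"case":.07,"lid":.003,"mould_a":.03}[th])[0].round(3))
E
```

```text
pics
0.0 [ 0.18778473 -0.54317108  0.40376653] [-8.99217665e-04  9.86187172e-01  1.65632282e-01  3.03161113e-05] 0.9954355122687291
top [ 0.55003293 -0.06715465  1.56579012]
top case 0.64 [301.4, 242.7] 3706 [ 0.616 -0.007  0.07 ]
top case 0.43 [381.3, 217.2] 487 [ 0.684 -0.223  0.07 ]
top lid 0.6 [395.3, 278.9] 2906 [ 0.516 -0.267  0.003]
top mould_a 0.81 [170.3, 289.4] 216 [0.492 0.355 0.03 ]
top mould_a 0.57 [293.4, 219.4] 8 [0.683 0.016 0.03 ]
side [0.52355739 1.29665011 0.86532893]
side case 0.97 [336.7, 264.5] 3389 [0.602 0.078 0.07 ]
side lid 0.2 [318.0, 251.7] 243 [ 0.664 -0.084  0.003]
side mould_a 0.97 [382.7, 351.6] 1030 [0.487 0.341 0.03 ]
side mould_a 0.57 [320.5, 252.7] 221 [ 0.652 -0.037  0.03 ]
side mould_a 0.54 [374.9, 219.3] 1142 [ 0.511 -0.233  0.03 ]
```

Run:
```python
import cv2
a=cv2.imread("pics/top0.png")
cv2.imwrite("pics/top0c.png",cv2.resize(a[150:350,140:440],None,fx=2.6,fy=2.6,interpolation=cv2.INTER_CUBIC))
```

```text
(no output)
```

View pics/top0c.png

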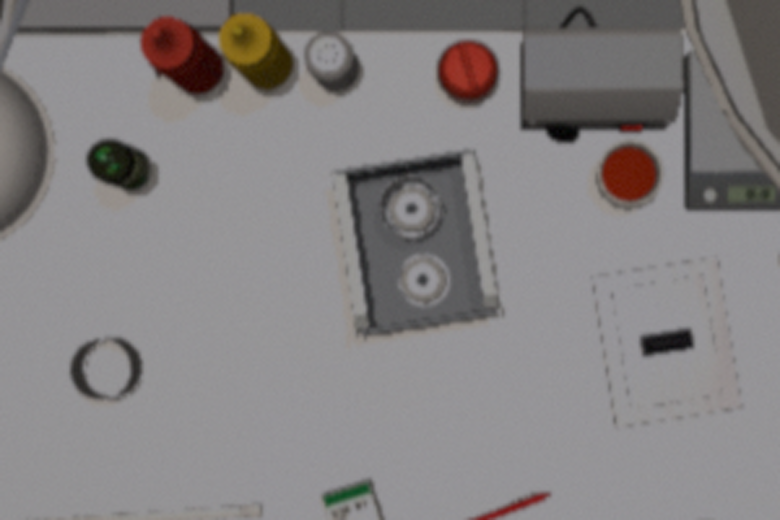

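View pics/side0.png

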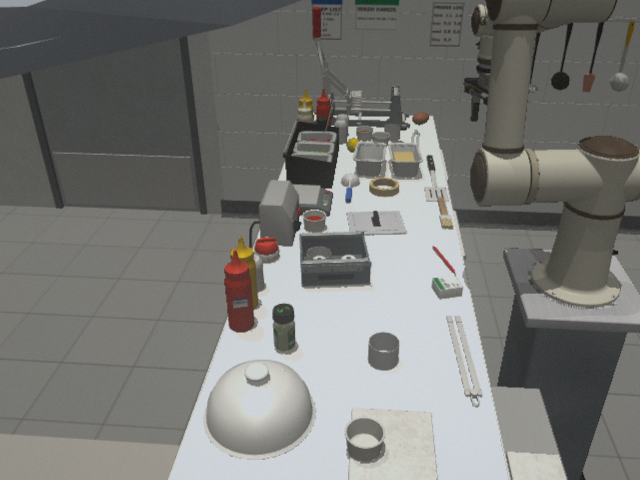

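```bash
cat >> h.py <<'E'
def go(p,yaw=None):
    """delta row from the present pose: TCP at p, pointing down, tool x at yaw (deg)"""
    s=bot.state();q=s["eef_rot"];A=R.from_quat([q[1],q[2],q[3],q[0]])
    cur=A.as_matrix()[:,0];cy=np.degrees(np.arctan2(cur[1],cur[0]))
    yaw=cy if yaw is None else yaw
    B=R.from_matrix(np.array([[np.cos(np.radians(yaw)),np.sin(np.radians(yaw)),0],[np.sin(np.radians(yaw)),-np.cos(np.radians(yaw)),0],[0,0,-1]]))
    return (A.inv()*B).as_rotvec().round(4),(A.inv().apply(np.array(p)-s["tool_pos"])*1000).round(1)
E
python3 - <<'E'
from h import *
c=cam("top")
P=lambda u,v:[140+u/2.6,150+v/2.6]
for n,p,z in(("lid",(667,343),.03),("lidcorners",(592,275),.003),("",(617,427),.003),("",(742,408),.003),("",(718,257),.003),("mould",(106,368),.025),("free",(423,280),.038),("far",(412,208),.038)):print(n,world(c,P(*p),z)[0].round(4))
print(np.array(vision.camera_model("wrist")["mount"]).round(4).tolist(),vision.camera_model("wrist")["camera_matrix"])
for p in([.49,-.267,.42],[.55,0,.42],[.49,.33,.35]):print(go(p,8))
E
```

```text
lid [ 0.5083 -0.2668  0.03  ]
lidcorners [ 0.5814 -0.1902  0.003 ]
 [ 0.4179 -0.2154  0.003 ]
 [ 0.4372 -0.3502  0.003 ]
 [ 0.5999 -0.3266  0.003 ]
mould [0.4861 0.3272 0.025 ]
free [ 0.5767 -0.0091  0.038 ]
far [0.6528 0.0021 0.038 ]
[[0.0004, -0.966, -0.2584, 0.0721], [1.0, 0.0003, 0.0001, 0.0001], [-0.0001, -0.2584, 0.966, 0.0207], [0.0, 0.0, 0.0, 1.0]] [[419.52387939   0.         318.86949258]
 [  0.         419.52387939 241.87498151]
 [  0.           0.           1.        ]]
(array([-0.0002, -0.    ,  0.1932]), array([ 375.9, -162.5,  -15.4]))
(array([-0.0002, -0.    ,  0.1932]), array([ 519.8, -395.3,  -15.3]))
(array([-0.0002, -0.    ,  0.1932]), array([ 570.9, -726.8,   54.8]))
```

>>> send_rows:
  deltas:
    - [0,0,0.1,47,-20,-2,1]
    - [0,0,0.193,94,-40,-4,1]
    - [0,0,0.193,141,-61,-6,1]
    - [0,0,0.193,188,-81,-8,1]
    - [0,0,0.193,235,-101,-10,1]
    - [0,0,0.193,282,-122,-12,1]
    - [0,0,0.193,329,-142,-14,1]
    - [0,0,0.193,376,-162,-15,1]
    - [0,0,0.193,376,-162,-15,1]
    - [0,0,0.193,376,-162,-15,1]

```text
t: 1.4
tool_pos: [0.4911, -0.2664, 0.4196]
eef_rot: [0.0, 0.997, 0.071, -0.0]
force: [-0.1, -0.3, -0.0]
grip_width: 1.0
```

```bash
cat > look.py <<'E'
import sys
from h import *
n=sys.argv[1];s=bot.state();im=vision.get_image("wrist");cv2.imwrite(f"pics/{n}.png",im)
np.save(f"pics/{n}.npy",np.array([*s["tool_pos"],*s["eef_rot"]]));print(s["t"],s["tool_pos"].round(4),s["force"])
for th in sys.argv[2:]:
    for d in silhouettes(th,"wrist")[:2]:
        print(th,round(d["p"],2),d["xy"],d["mask"].sum());np.save(f"pics/{n}_{th}.npy",d["mask"]) if d["p"]>.5 else 0
E
python3 look.py w1 lid; python3 -c "
from h import *
print(go([.55,0,.42],8))"
```

```text
1.4 [ 0.4911 -0.2664  0.4196] [-0.08485102 -0.27264737 -0.02450437]
lid 0.98 [322.1, 179.4] 25008
(array([ 0.0002,  0.0008, -0.0003]), array([  97. , -257.2,   -0.6]))
```

View pics/w1.png

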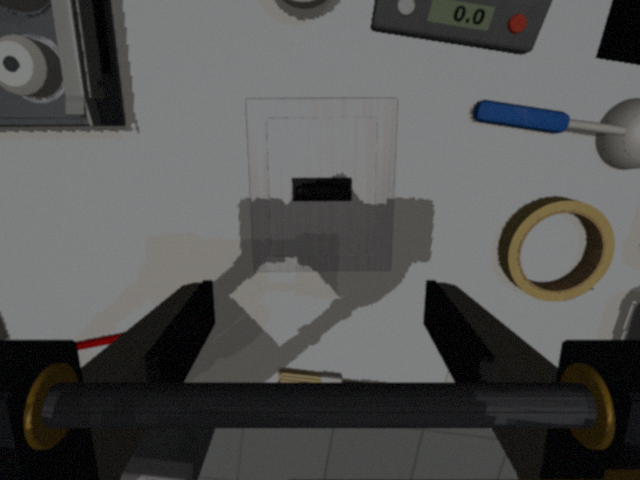

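>>> send_rows:
  deltas:
    - [0,0,0,17,-43,0,1]
    - [0,0,0,34,-86,0,1]
    - [0,0,0,51,-129,0,1]
    - [0,0,0,68,-172,0,1]
    - [0,0,0,85,-215,0,1]
    - [0,0,0,102,-254,0,1]
    - [0,0,0,120,-254,0,1]
    - [0,0,0,140,-254,0,1]
    - [0,0,0,140,-254,0,1]
    - [0,0,0,140,-254,0,1]

```text
t: 2.5
tool_pos: [0.5931, 0.0019, 0.4194]
eef_rot: [0.0, 0.998, 0.069, -0.001]
force: [-0.1, 0.0, 0.6]
grip_width: 0.998
```

```bash
python3 look.py w2 case mould_b
python3 - <<'E'
from h import *
c=lambda n:(lambda a:cam("wrist",dict(tool_pos=a[:3],eef_rot=a[3:])))(np.load(f"pics/{n}.npy"))
m=np.load("pics/w1_lid.npy").astype(np.uint8)
r=cv2.minAreaRect(cv2.findNonZero(m));b=cv2.boxPoints(r);print(b)
W=world(c("w1"),b,.003);print(W.round(4),W.mean(0))
print("handle",world(c("w1"),[[321.5,189.5]],.032))
print(go([.49,.327,.36],8))
E
```

```text
2.5 [0.5931 0.0019 0.4194] [-0.13603721  0.04830948  0.61367291]
case 0.91 [322.6, 187.3] 39668
mould_b 0.87 [343.8, 162.4] 1438
mould_b 0.82 [3.3, 272.7] 350
[[245.  97.]
 [396.  97.]
 [396. 271.]
 [245. 271.]]
[[ 0.5809 -0.187   0.003 ]
 [ 0.6002 -0.3207  0.003 ]
 [ 0.4389 -0.3518  0.003 ]
 [ 0.4174 -0.203   0.003 ]] [ 0.50935361 -0.2656311   0.003     ]
handle [[ 0.5126416  -0.26591477  0.032     ]]
(array([ 0.    ,  0.0004, -0.0013]), array([ -57.1, -335.5,   59.7]))
```

View pics/w2.png

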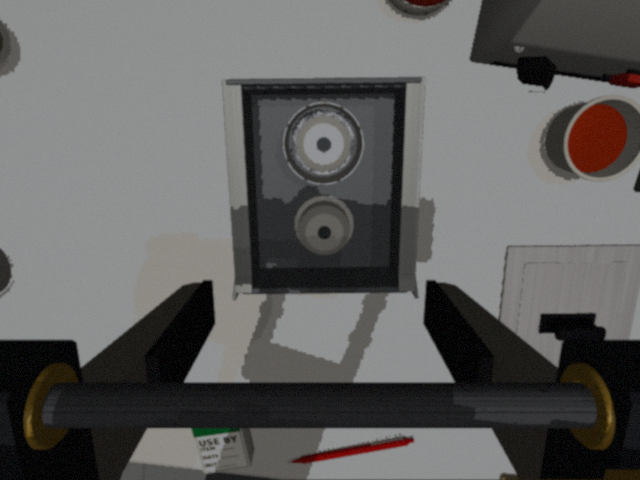

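>>> send_rows:
  deltas:
    - [0,0,0,-8,-47,8,1]
    - [0,0,0,-16,-94,16,1]
    - [0,0,0,-24,-141,24,1]
    - [0,0,0,-32,-188,32,1]
    - [0,0,0,-40,-235,40,1]
    - [0,0,0,-48,-282,50,1]
    - [0,0,0,-55,-325,60,1]
    - [0,0,0,-57,-335,60,1]
    - [0,0,0,-57,-335,60,1]
    - [0,0,0,-57,-335,60,1]

```text
t: 3.65
tool_pos: [0.4909, 0.3262, 0.3603]
eef_rot: [0.0, 0.998, 0.069, 0.001]
force: [0.1, 0.5, 1.0]
grip_width: 1.0
```

```bash
python3 look.py w3 mould_a
python3 - <<'E'
from h import *
c=lambda n:(lambda a:cam("wrist",dict(tool_pos=a[:3],eef_rot=a[3:])))(np.load(f"pics/{n}.npy"))
P=world(c("w2"),[[324.5,233],[324,144]],.038);d=P[1]-P[0];print(P.round(4),np.linalg.norm(d),np.degrees(np.arctan2(d[1],d[0])),P.mean(0))
m=world(c("w2"),[[243,90],[406,90],[248,265],[402,265]],.075);print("lips",m.round(4))
print(pix(c("w3"),[[.487,.327,.05],[.487,.327,0]]))
E
```

```text
3.65 [0.4909 0.3262 0.3603] [0.06839281 0.48943975 0.96146543]
mould_a 0.84 [310.8, 261.6] 3010
[[ 0.5774 -0.0055  0.038 ]
 [ 0.6533  0.0057  0.038 ]] 0.07674046543864503 8.425518924993051 [6.15327193e-01 8.29841026e-05 3.80000000e-02]
lips [[ 0.6842  0.0701  0.075 ]
 [ 0.7006 -0.0474  0.075 ]
 [ 0.5513  0.0539  0.075 ]
 [ 0.5685 -0.0698  0.075 ]]
[[316.45487497 240.16970359]
 [316.74431276 224.8767146 ]]
```

View pics/w3.png

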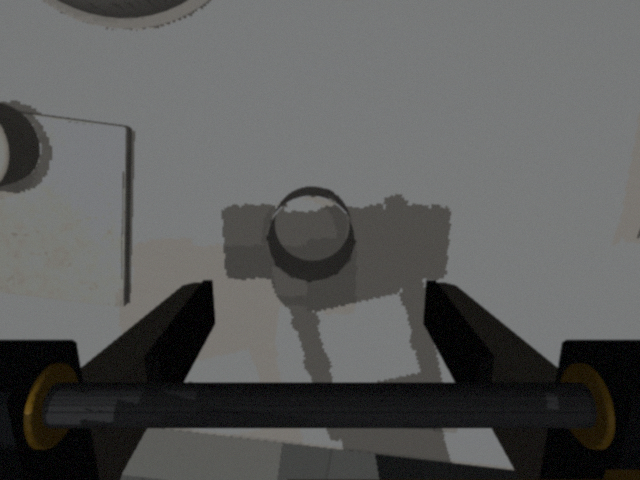

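Run:
```python
from h import *
a=np.load("pics/w3.npy");c=cam("wrist",dict(tool_pos=a[:3],eef_rot=a[3:]))
for z in(.05,):
    p=world(c,[[311,238]],z)[0];print(p)
m=np.load("pics/w3_mould_a.npy");ys,xs=np.nonzero(m);print(xs.min(),xs.max(),ys.min(),ys.max())
th=np.linspace(0,6.28,13)[:12]
for z in(0,.05):
    q=pix(c,np.c_[p[0]+.032*np.cos(th),p[1]+.032*np.sin(th),0*th+z]);print(z,q.min(0),q.max(0))
print(go([p[0],p[1],.171+.034],8.4))
```

```text
[0.48804421 0.33106975 0.05      ]
266 355 186 281
0 [273.62076604 184.65705528] [350.20776536 259.55722618]
0.05 [266.33391475 193.71926367] [355.30509939 279.92022965]
(array([ 0.0002, -0.0011, -0.009 ]), array([ -2.6,  -5.7, 155.4]))
```

>>> send_rows:
  deltas:
    - [0,-0.001,-0.009,-2.6,-5.7,35,1]
    - [0,-0.001,-0.009,-2.6,-5.7,75,1]
    - [0,-0.001,-0.009,-2.6,-5.7,115,1]
    - [0,-0.001,-0.009,-2.6,-5.7,145,1]
    - [0,-0.001,-0.009,-2.6,-5.7,155,1]
    - [0,-0.001,-0.009,-2.6,-5.7,155,0.5]
    - [0,-0.001,-0.009,-2.6,-5.7,155,-1]
    - [0,-0.001,-0.009,-2.6,-5.7,155,-1]
    - [0,-0.001,-0.009,-2.6,-5.7,155,-1]
    - [0,-0.001,-0.009,-2.6,-5.7,155,-1]
  squeeze: 25

```text
t: 4.75
tool_pos: [0.488, 0.3329, 0.2067]
eef_rot: [-0.0, 0.997, 0.074, 0.001]
force: [-0.9, -0.6, 6.9]
grip_width: 0.688
```

Run:
```python
from h import *
s=bot.state();print(s["t"],s["tool_pos"],s["eef_rot"],s["force"],s["grip_width"]*92)
print(go([.5773,-.0058,.32],8.4))
```

```text
4.75 [0.48795131 0.3329007  0.20674549] [-3.40938830e-04  9.97223974e-01  7.44491148e-02  1.24831571e-03] [-0.90391211 -0.61236152  6.89824099] 63.29015304482223
(array([-0.0005, -0.0025,  0.0024]), array([  38.4,  348.2, -113.3]))
```

>>> send_rows:
  deltas:
    - [0,0,0,0,0,-40,-1]
    - [0,0,0,0,0,-80,-1]
    - [0,0,0,4,40,-113,-1]
    - [0,0,0,9,85,-113,-1]
    - [0,0,0,14,130,-113,-1]
    - [0,0,0,20,175,-113,-1]
    - [0,0,0,25,220,-113,-1]
    - [0,0,0,30,265,-113,-1]
    - [0,0,0,34,310,-113,-1]
    - [0,0,0,38,335,-113,-1]

```text
t: 5.75
tool_pos: [0.5747, 0.0039, 0.318]
eef_rot: [0.0, 0.997, 0.073, -0.0]
force: [1.1, -0.4, -0.7]
grip_width: 0.687
```

>>> send_rows:
  deltas:
    - [0,0,0,0,13,0,-1]
    - [0,0,0,0,13,0,-1]
    - [0,0,0,0,13,0,-1]

```text
t: 6.05
tool_pos: [0.576, -0.0049, 0.3176]
eef_rot: [-0.0, 0.997, 0.075, -0.001]
force: [-0.7, 0.6, 0.0]
grip_width: 0.687
```

```bash
python3 look.py w4 mould_a
python3 - <<'E'
from h import *
s=bot.state();print(s["tool_pos"],s["eef_rot"],s["force"],s["grip_width"]*92)
c=cam("wrist",s)
print(go([.5773,-.0058,.32],8.4))
p=s["tool_pos"];print(pix(c,[[p[0],p[1],p[2]-.171+.016]]))
print("posts",pix(c,[[.5774,-.0055,.038],[.6533,.0057,.038]]))
E
```

```text
6.05 [ 0.576  -0.0049  0.3176] [-0.72338024  0.59022527  0.01667098]
mould_a 0.94 [315.6, 351.9] 13605
mould_a 0.73 [306.5, 69.2] 4230
[ 0.57595628 -0.00440003  0.31755979] [-2.49838046e-04  9.97166704e-01  7.52198776e-02 -6.86572182e-04] [-0.21636579  0.62044245 -0.35696727] 63.27343718220982
(array([-0.0006,  0.0013,  0.004 ]), array([ 1.1,  1.6, -2.4]))
[[318.55038956 340.33236355]]
posts [[320.81151455 243.81647366]
 [321.54198513 118.8082419 ]]
```

View pics/w4.png

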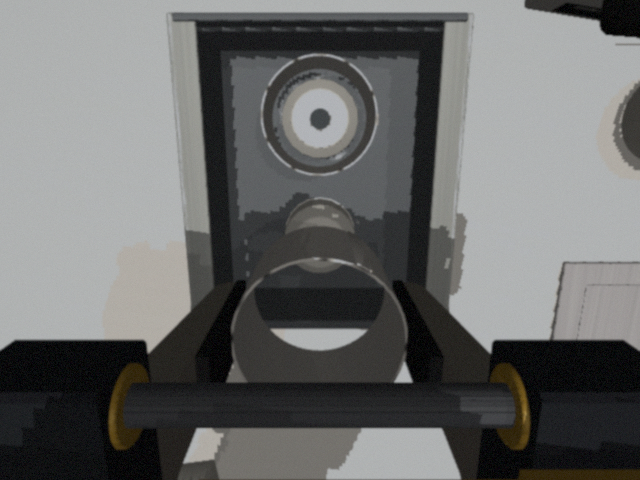

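Run:
```python
from h import *
a=np.load("pics/w4.npy");c=cam("wrist",dict(tool_pos=a[:3],eef_rot=a[3:]))
y=np.radians(8.4);ex=np.array([np.cos(y),np.sin(y),0]);ey=np.array([-np.sin(y),np.cos(y),0])
for dx in(-.004,-.002,0,.002,.004):
    th=np.linspace(0,6.283,73);q=pix(c,a[:3]+np.array([0,0,-.171+.0155])+np.outer(.032*np.cos(th)+dx,ex)+np.outer(.032*np.sin(th),ey));print(dx,q.min(0),q.max(0))
```

```text
-0.004 [228.94484311 264.48392932] [408.34773032 426.07848647]
-0.002 [228.64807873 258.82012857] [408.67818724 421.54458806]
0 [228.34923189 253.11443907] [409.01096283 416.98070564]
0.002 [228.0482806  247.36639437] [409.34608159 412.38654077]
0.004 [227.74520256 241.57552112] [409.68356833 407.76179107]
```

>>> send_rows:
  deltas:
    - [0,0,0.004,2,1,30,-1]
    - [0,0,0.004,2,1,60,-1]
    - [0,0,0.004,2,1,70,-1]
    - [0,0,0.004,2,1,75,-1]
    - [0,0,0.004,2,1,80,-1]
    - [0,0,0.004,2,1,85,-1]
    - [0,0,0.004,2,1,90,-1]

```text
t: 6.85
tool_pos: [0.5789, -0.0067, 0.2285]
eef_rot: [0.0, 0.997, 0.072, 0.001]
force: [-0.1, -0.2, -0.3]
grip_width: 0.688
```

>>> send_rows:
  deltas:
    - [0,0,0,0,0,5,-1]
    - [0,0,0,0,0,10,-1]
    - [0,0,0,0,0,12.5,-1]
    - [0,0,0,0,0,12.5,-1]
    - [0,0,0,0,0,12.5,0.5]
    - [0,0,0,0,0,12.5,0.6]
    - [0,0,0,0,0,12.5,0.6]

```text
t: 7.55
tool_pos: [0.5784, -0.0067, 0.2153]
eef_rot: [0.0, 0.997, 0.072, -0.0]
force: [-0.1, -0.0, 0.9]
grip_width: 0.801
```

>>> send_rows:
  deltas:
    - [0,0,0,0,0,-20,0.6]
    - [0,0,0,0,0,-50,0.6]
    - [0,0,0,0,0,-95,0.6]
    - [0,0,0,0,0,-145,0.6]
    - [0,0,0,0,0,-190,0.6]
    - [0,0,0,0,0,-190,0.6]
    - [0,0,0,0,0,-190,0.6]

```text
t: 8.25
tool_pos: [0.5787, -0.0066, 0.4065]
eef_rot: [0.0, 0.997, 0.072, 0.001]
force: [-0.4, -0.1, -0.8]
grip_width: 0.802
```

```bash
python3 look.py w5 mould_a
python3 - <<'E'
from h import *
a=np.load("pics/w5.npy");c=cam("wrist",dict(tool_pos=a[:3],eef_rot=a[3:]))
th=np.linspace(0,6.283,73);im=cv2.imread("pics/w5.png")
for p in([.5774,-.0055,.058],[.6533,.0057,.058]):
    q=pix(c,np.array(p)+.032*np.c_[np.cos(th),np.sin(th),0*th]);cv2.polylines(im,[q.round().astype(int)],True,(0,255,0),1)
cv2.imwrite("pics/w5o.png",im)
print(go([.511,-.266,.40],98.5),go([.511,-.266,.40],9))
E
```

```text
8.25 [ 0.5787 -0.0066  0.4065] [-0.39660697 -0.12521101 -0.78771933]
mould_a 0.58 [317.3, 247.2] 2257
mould_a 0.57 [301.7, 90.3] 1775
(array([-0.0039,  0.0022, -1.5743]), array([-103.8,  247.1,    3.5])) (array([-0.0011,  0.0039, -0.0123]), array([-103.8,  247.1,    3.5]))
```

View pics/w5o.png

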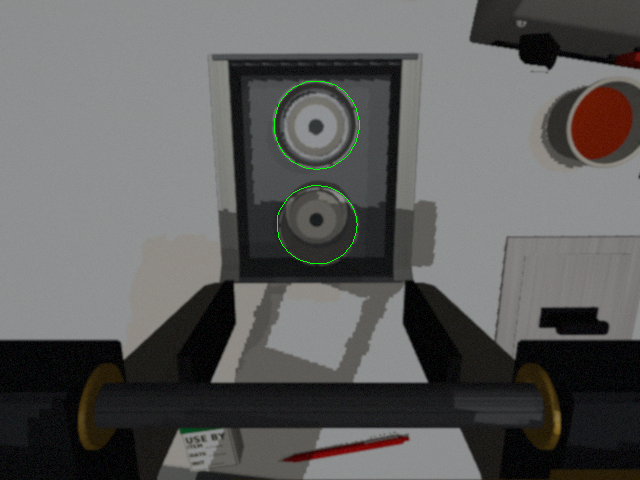

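>>> send_rows:
  deltas:
    - [0,0,-0.14,-10,25,3,1]
    - [0,0,-0.28,-20,50,3,1]
    - [0,0,-0.42,-31,74,3,1]
    - [0,0,-0.56,-41,98,3,1]
    - [0,0,-0.7,-52,123,3,1]
    - [0,0,-0.84,-62,148,3,1]
    - [0,0,-0.98,-73,173,3,1]
    - [0,0,-1.12,-84,200,3,1]
    - [0,0,-1.26,-95,225,3,1]
    - [0,0,-1.4,-104,247,3,1]

```text
t: 9.35
tool_pos: [0.5103, -0.267, 0.3996]
eef_rot: [-0.003, 0.714, 0.7, -0.001]
force: [0.1, 0.4, 0.2]
grip_width: 1.002
```

Run:
```python
from h import *
a=np.load("pics/w1.npy");c=cam("wrist",dict(tool_pos=a[:3],eef_rot=a[3:]))
W=world(c,[[246,98],[397,98],[392.5,271],[249.5,271]],.003);print(W.round(4),W.mean(0),[np.linalg.norm(W[i]-W[i-1]).round(4) for i in range(4)])
f=(W[0]+W[1]-W[2]-W[3]);print(np.degrees(np.arctan2(f[1],f[0])))
s=bot.state();print(s["tool_pos"],s["qpos"])
print(go([.5115,-.266,.30],98.2))
```

```text
[[ 0.5803 -0.1872  0.003 ]
 [ 0.5996 -0.321   0.003 ]
 [ 0.4385 -0.3476  0.003 ]
 [ 0.4182 -0.2067  0.003 ]] [ 0.50914053 -0.26563186  0.003     ] [np.float64(0.1633), np.float64(0.1351), np.float64(0.1633), np.float64(0.1423)]
8.12885991394872
[ 0.51034482 -0.26700784  0.39963622] [-6.91538623e-01  1.66359554e-01  1.59816573e+00 -8.35325460e-04
  1.38220385e+00 -6.70504160e-01]
(array([-0.0043, -0.0029, -0.164 ]), array([ 0.8,  1.6, 99.6]))
```

>>> send_rows:
  deltas:
    - [-0.004,-0.003,-0.1,0.8,1,45,1]
    - [-0.004,-0.003,-0.164,0.8,1,90,1]
    - [-0.004,-0.003,-0.164,0.8,1,135,1]
    - [-0.004,-0.003,-0.164,0.8,1,170,1]
    - [-0.004,-0.003,-0.164,0.8,1,188,1]
    - [-0.004,-0.003,-0.164,0.8,1,188,1]
    - [-0.004,-0.003,-0.164,0.8,1,188,1]

```text
t: 10.05
tool_pos: [0.5117, -0.2649, 0.2133]
eef_rot: [0.001, 0.657, 0.754, -0.0]
force: [0.2, 0.1, -0.3]
grip_width: 1.001
```

```bash
python3 look.py w6
python3 - <<'E'
from h import *
s=bot.state();print(s["eef_rot"],go([s["tool_pos"][0],s["tool_pos"][1],.1975],98.15))
E
```

```text
10.05 [ 0.5117 -0.2649  0.2133] [ 0.17008238  0.08438709 -0.33900697]
[ 2.32507698e-03  6.56660661e-01  7.54182582e-01 -5.04348694e-05] (array([ 0.003 ,  0.0036, -0.0042]), array([ 0.1, -0.1, 17.1]))
```

View pics/w6.png

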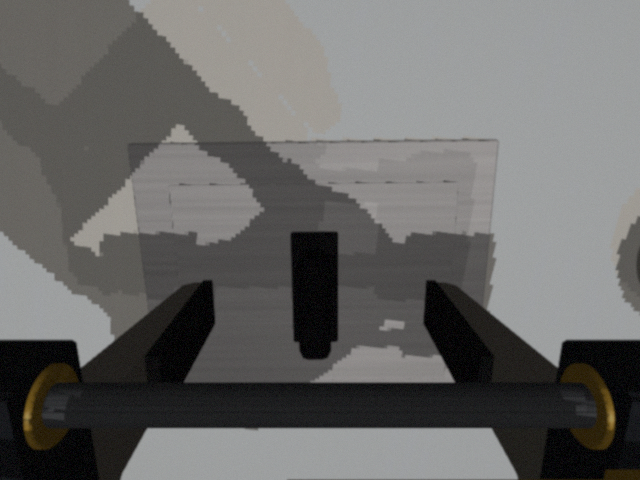

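Run:
```python
from h import *
a=np.load("pics/w6.npy");c=cam("wrist",dict(tool_pos=a[:3],eef_rot=a[3:]))
W=world(c,[[497,140],[129,144]],.004);d=W[0]-W[1];print(W,np.linalg.norm(d),np.degrees(np.arctan2(d[1],d[0])))
n=np.array([d[1],-d[0],0])/np.linalg.norm(d);print("centre from edge",W.mean(0)+n*.0685)
H=world(c,[[291,232],[338,232],[338,342],[293,342]],.032);print(H.round(4),H.mean(0))
```

```text
[[ 0.57932276 -0.1872296   0.004     ]
 [ 0.42017614 -0.21110979  0.004     ]] 0.160928277832611 8.533652241567323
centre from edge [ 0.50991418 -0.26691133  0.004     ]
[[ 0.4961 -0.2337  0.032 ]
 [ 0.5145 -0.2311  0.032 ]
 [ 0.5216 -0.2785  0.032 ]
 [ 0.5028 -0.2811  0.032 ]] [ 0.50875389 -0.25609791  0.032     ]
```

Run:
```python
import cv2,numpy as np
im=cv2.imread("pics/w6.png")
g=im.max(2)
for r in(225,235,245,260,290,320,338,345,352,358):
    print(r,g[r,284:346:2].tolist())
print(g[225:365:4,314].tolist())
cv2.imwrite("pics/w6c.png",cv2.resize(np.clip(im[215:375,210:430].astype(float)*4,0,255).astype(np.uint8),None,fx=3.5,fy=3.5))
```

```text
225 [78, 75, 78, 76, 76, 80, 76, 80, 77, 77, 78, 78, 79, 74, 76, 77, 79, 83, 89, 87, 90, 90, 85, 91, 88, 86, 88, 90, 91, 91, 90]
235 [78, 82, 80, 52, 12, 14, 13, 4, 10, 13, 6, 4, 8, 10, 11, 1, 15, 17, 14, 9, 14, 12, 17, 5, 11, 18, 15, 72, 89, 90, 90]
245 [76, 79, 79, 54, 12, 12, 7, 13, 15, 13, 7, 17, 14, 0, 10, 7, 9, 12, 14, 13, 12, 8, 13, 17, 12, 21, 18, 71, 89, 89, 89]
260 [78, 75, 77, 67, 27, 19, 6, 12, 10, 0, 6, 2, 6, 14, 7, 8, 0, 7, 9, 8, 10, 8, 0, 12, 7, 4, 14, 61, 78, 76, 79]
290 [91, 89, 91, 86, 41, 19, 11, 10, 8, 7, 8, 9, 5, 11, 13, 12, 12, 12, 4, 13, 12, 15, 6, 5, 14, 12, 6, 68, 87, 91, 89]
320 [88, 87, 89, 90, 68, 19, 16, 0, 7, 22, 7, 8, 11, 10, 2, 17, 13, 7, 0, 14, 3, 1, 1, 3, 6, 4, 15, 73, 89, 89, 89]
338 [88, 88, 88, 85, 83, 34, 7, 14, 0, 6, 8, 14, 14, 8, 8, 0, 7, 10, 4, 5, 3, 12, 7, 14, 9, 15, 15, 68, 86, 85, 85]
345 [86, 84, 89, 87, 87, 86, 85, 73, 20, 2, 12, 14, 4, 12, 8, 15, 10, 11, 9, 11, 0, 5, 8, 35, 83, 87, 83, 88, 84, 82, 83]
352 [88, 87, 87, 90, 87, 88, 87, 85, 55, 3, 15, 14, 0, 10, 9, 0, 1, 16, 9, 11, 9, 8, 18, 61, 90, 88, 87, 89, 88, 90, 84]
358 [86, 84, 86, 88, 87, 84, 89, 89, 86, 78, 54, 31, 26, 22, 23, 22, 26, 21, 28, 28, 46, 65, 86, 87, 89, 87, 86, 88, 92, 120, 132]
[77, 78, 11, 9, 11, 7, 6, 6, 5, 19, 7, 17, 18, 15, 11, 14, 11, 5, 3, 8, 5, 6, 14, 15, 15, 0, 16, 18, 9, 11, 15, 5, 17, 7, 88]
```

View pics/w6c.png

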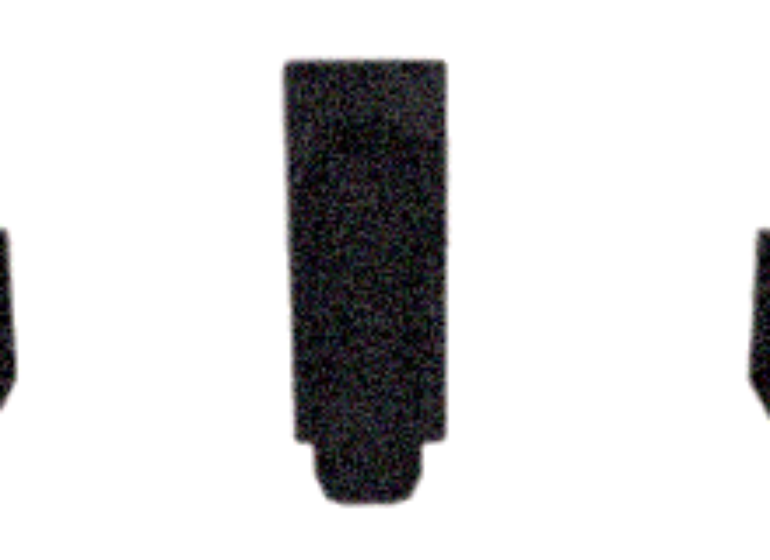

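Run:
```python
from h import *
a=np.load("pics/w6.npy");c=cam("wrist",dict(tool_pos=a[:3],eef_rot=a[3:]))
H=world(c,[[290.5,232],[337.5,232],[338,342],[294,342]],.0045);print(H.round(4),H.mean(0),[np.linalg.norm(H[i]-H[i-1]).round(4) for i in range(4)])
e=world(c,[[315.5,358.5]],.032)[0];print("end",e, "centre",e+.024*np.array([-np.sin(.146),np.cos(.146),0]))
print(go([.5105,-.2665,.2000],98.4))
```

```text
[[ 0.495  -0.2406  0.0045]
 [ 0.5165 -0.2376  0.0045]
 [ 0.5251 -0.2931  0.0045]
 [ 0.5035 -0.2961  0.0045]] [ 0.50999574 -0.26682805  0.0045    ] [np.float64(0.0561), np.float64(0.0217), np.float64(0.0561), np.float64(0.0218)]
end [ 0.51326458 -0.28754181  0.032     ] centre [ 0.50977301 -0.26379714  0.032     ]
(array([ 0.003 ,  0.0036, -0.0086]), array([-0.8, -1.9, 14.6]))
```

>>> send_rows:
  deltas:
    - [0.003,0.0035,-0.008,-1,-2,7,1]
    - [0.003,0.0035,-0.008,-1,-2,14,1]
    - [0.003,0.0035,-0.008,-1,-2,14,0.2]
    - [0.003,0.0035,-0.008,-1,-2,14,-0.4]
    - [0.003,0.0035,-0.008,-1,-2,14,-1]
    - [0.003,0.0035,-0.008,-1,-2,14,-1]
    - [0.003,0.0035,-0.008,-1,-2,14,-1]
    - [0.003,0.0035,-0.008,-1,-2,14,-1]
  squeeze: 35

```text
t: 10.9
tool_pos: [0.5103, -0.2666, 0.2004]
eef_rot: [-0.0, 0.654, 0.757, -0.0]
force: [0.2, -0.6, 0.1]
grip_width: 0.499
```

Run:
```python
from h import *
s=bot.state();print(s["t"],s["tool_pos"],s["eef_rot"],s["force"],s["grip_width"]*92)
print(go([s["tool_pos"][0],s["tool_pos"][1],.33],98.4))
```

```text
10.9 [ 0.51031634 -0.26659191  0.20038547] [-4.53138220e-05  6.53650032e-01  7.56796955e-01 -5.11552827e-05] [ 0.19723657 -0.61901614  0.08324548] 45.891738124079126
(array([-0.0001, -0.    , -0.0006]), array([   0. ,   -0. , -129.6]))
```

>>> send_rows:
  deltas:
    - [0,0,0,0,0,0,-1]
    - [0,0,0,0,0,0,-1]
    - [0,0,0,0,0,0,-1]
    - [0,0,0,0,0,0,-1]
    - [0,0,0,0,0,0,-1]
    - [0,0,0,0,0,0,-1]

```text
t: 11.5
tool_pos: [0.5103, -0.2666, 0.2003]
eef_rot: [-0.0, 0.654, 0.757, -0.0]
force: [0.1, -0.1, 0.2]
grip_width: 0.148
```

>>> send_rows:
  deltas:
    - [0,0,0,0,0,-30,-1]
    - [0,0,0,0,0,-70,-1]
    - [0,0,0,0,0,-110,-1]
    - [0,0,0,0,0,-130,-1]
    - [0,0,0,0,0,-130,-1]

```text
t: 12.0
tool_pos: [0.5112, -0.2673, 0.334]
eef_rot: [0.003, 0.654, 0.757, 0.0]
force: [-0.7, 0.3, -1.6]
grip_width: 0.149
```

```bash
cat >> h.py <<'E'
YAW=8.4;EX=np.array([np.cos(np.radians(YAW)),np.sin(np.radians(YAW)),0]);EY=np.array([-EX[1],EX[0],0])
def case(x,y,z):return np.array([.6153,.0001,0])+x*EX+y*EY+[0,0,z]
E
python3 - <<'E'
from h import *
s=bot.state();print(s["tool_pos"],s["force"],s["grip_width"]*92)
print(case(-.195,0,.33),go(case(-.195,0,.33),98.4))
E
```

```text
[ 0.5112413  -0.26728123  0.33402742] [-0.65822258  0.26500851 -1.59418618] 13.676345137917991
[ 0.4223919  -0.02838619  0.33      ] (array([ 0.0046,  0.0052, -0.0006]), array([249.3, -53.2,   2.5]))
```

>>> send_rows:
  deltas:
    - [0,0,0,35,-7,0,-1]
    - [0,0,0,70,-15,0,-1]
    - [0,0,0,105,-22,0,-1]
    - [0,0,0,140,-30,0,-1]
    - [0,0,0,175,-37,0,-1]
    - [0,0,0,210,-45,0,-1]
    - [0,0,0,240,-51,0,-1]
    - [0,0,0,249,-53,0,-1]
    - [0,0,0,249,-53,0,-1]
    - [0,0,0,249,-53,0,-1]

```text
t: 13.0
tool_pos: [0.4219, -0.0286, 0.3298]
eef_rot: [-0.0, 0.654, 0.757, -0.0]
force: [0.5, -0.2, -1.2]
grip_width: 0.146
```

```bash
python3 look.py w7
python3 - <<'E'
from h import *
s=bot.state();print(s["tool_pos"],s["eef_rot"],s["force"],s["grip_width"]*92)
print(go(case(-.195,0,.33),98.4),go(case(-.195,0,.2953+.002),98.4))
a=np.load("pics/w7.npy");c=cam("wrist",dict(tool_pos=a[:3],eef_rot=a[3:]))
o=a[:3]-[0,0,.2003];im=cv2.imread("pics/w7.png")
q=pix(c,[o+sx*.082*EX+sy*.0685*EY+[0,0,.004] for sx,sy in((1,1),(-1,1))]);print(q)
cv2.line(im,*[tuple(int(v) for v in p.round()) for p in q],(0,255,0),1)
cv2.imwrite("pics/w7o.png",im)
E
```

```text
13.0 [ 0.4219 -0.0286  0.3298] [ 0.52117876 -0.18397461 -1.23359494]
[ 0.4220227  -0.02884559  0.33001237] [-1.47095122e-04  6.54004989e-01  7.56490180e-01 -2.45634444e-04] [-0.00890191  0.05612158 -0.83405549] 13.77849011684215
(array([-0.0006,  0.0001, -0.0015]), array([0.4, 0.4, 0. ])) (array([-0.0006,  0.0001, -0.0015]), array([ 0.4,  0.5, 32.7]))
[[521.84984752 139.26260608]
 [118.51490782 139.42614293]]
```

View pics/w7o.png

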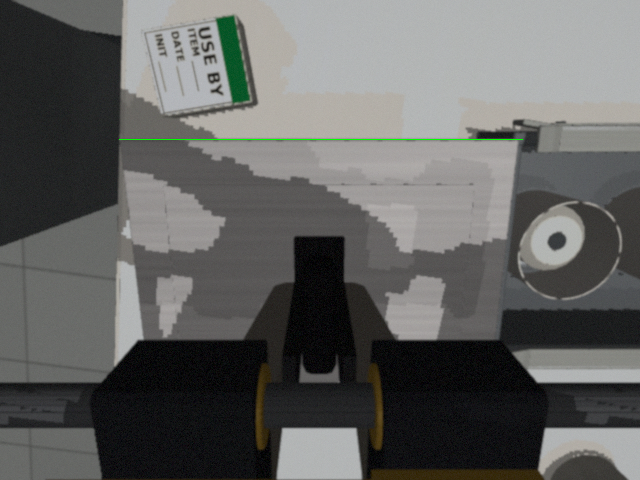

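>>> send_rows:
  deltas:
    - [0,0,0,0.4,0,30,-1]
    - [0,0,-0.001,0.4,0,55,-1]
    - [0,0,-0.001,0.4,0,62,-1]
    - [0,0,-0.001,0.4,0,62,-1]
    - [0,0,-0.001,0.4,10,62,-1]
    - [0,0,-0.001,0.4,20,62,-1]
    - [0,0,-0.001,0.4,30,62,-1]
    - [0,0,-0.001,0.4,35,62,-1]
    - [0,0,-0.001,0.4,40,62,-1]
    - [0,0,-0.001,0.4,40,62,-1]

```text
t: 14.05
tool_pos: [0.4617, -0.0216, 0.2685]
eef_rot: [-0.0, 0.653, 0.757, 0.0]
force: [0.3, -0.3, -0.7]
grip_width: 0.148
```

Run:
```python
from h import *
s=bot.state();print(s["tool_pos"],s["eef_rot"],s["force"],s["wrist_torque"],s["grip_width"]*92)
p=s["tool_pos"]-case(0,0,0);print("case xyz",p@EX,p@EY,p[2]-.2003-.064,go(case(-.155,0,.2003+.066),98.4))
```

```text
[ 0.46172371 -0.02161037  0.26845444] [-9.47827921e-07  6.53105817e-01  7.57266658e-01  1.70508531e-05] [ 0.25309126 -0.32645055 -0.71244514] [-0.04480386 -0.07796069  0.02517785] 13.578225212496639
case xyz -0.15510028896947142 0.0009574226974091472 0.004154436487736807 (array([ 0.    , -0.    ,  0.0008]), array([-1. ,  0.1,  2.2]))
```

>>> send_rows:
  deltas:
    - [0,0,0,-1,0,2.2,-1]
    - [0,0,0,-1,0,2.2,-1]
    - [0,0,0,-1,5,2.2,-1]
    - [0,0,0,-1,10,2.2,-1]
    - [0,0,0,-1,15,2.2,-1]
    - [0,0,0,-1,20,2.2,-1]
    - [0,0,0,-1,27,2.2,-1]
    - [0,0,0,-1,34,2.2,-1]
    - [0,0,0,-1,40,2.2,-1]
    - [0,0,0,-1,40,2.2,-1]

```text
t: 15.05
tool_pos: [0.5016, -0.0168, 0.2662]
eef_rot: [0.0, 0.653, 0.757, 0.0]
force: [-1.4, 0.4, -0.9]
grip_width: 0.15
```

```bash
cat > st.py <<'E'
from h import *
s=bot.state();print(s["t"],s["force"].round(1),s["wrist_torque"].round(2),s["grip_width"]*92)
p=s["tool_pos"]-case(0,0,0);print("case xyz",p@EX,p@EY,p[2]-.2003-.064,go(case(p@EX,0,.2003+.066),98.4))
E
python3 st.py
```

```text
15.05 [-1.4  0.4 -0.9] [-0.04 -0.13 -0.02] 13.771571107153372
case xyz -0.11492019031346921 -7.377030679510746e-05 0.0018997415704908593 (array([ 0.0002, -0.    ,  0.0008]), array([ 0.1,  0. , -0.1]))
```

Lead edge is at case x ≈ -33, well under the lips, with no resistance. Sliding on.

>>> send_rows:
  deltas:
    - [0,0,0,0,10,0,-1]
    - [0,0,0,0,22,0,-1]
    - [0,0,0,0,34,0,-1]
    - [0,0,0,0,46,0,-1]
    - [0,0,0,0,58,0,-1]
    - [0,0,0,0,70,0,-1]
    - [0,0,0,0,82,0,-1]
    - [0,0,0,0,92,0,-1]
    - [0,0,0,0,100,0,-1]
    - [0,0,0,0,100,0,-1]

```text
t: 16.05
tool_pos: [0.6006, -0.0021, 0.2661]
eef_rot: [0.0, 0.653, 0.757, 0.0]
force: [0.4, -0.4, -1.5]
grip_width: 0.147
```

```bash
python3 st.py
```

```text
16.05 [ 0.4 -0.4 -1.5] [-0.05 -0.05  0.01] 13.492226957498477
case xyz -0.014885106454360413 -3.544663957916368e-05 0.0018252934909075702 (array([ 0.0003, -0.    ,  0.0006]), array([ 0. ,  0. , -0.2]))
```

>>> send_rows:
  deltas:
    - [0,0,0,0,4,0,-1]
    - [0,0,0,0,8,0,-1]
    - [0,0,0,0,11,0,-1]
    - [0,0,0,0,13,0,-1]
    - [0,0,0,0,14.5,0.5,-1]
    - [0,0,0,0,16,0.5,-1]
    - [0,0,0,0,16,0.5,-1]

```text
t: 16.75
tool_pos: [0.6157, 0.0002, 0.2655]
eef_rot: [-0.0, 0.653, 0.757, -0.0]
force: [-0.1, -0.2, -1.3]
grip_width: 0.153
```

```bash
python3 st.py
```

```text
16.75 [-0.1 -0.2 -1.3] [-0.11 -0.1  -0.02] 14.037207259501384
case xyz 0.00039729920780427004 1.1164555034255153e-05 0.001234650440032431 (array([-0.0003, -0.0002,  0.0004]), array([-0. , -0. , -0.8]))
```

>>> send_rows:
  deltas:
    - [0,0,0,0,1,0.5,-1]
    - [0,0,0,0,2,0.5,-1]
    - [0,0,0,0,2.5,0.5,-1]
    - [0,0,0,0,2.5,0.5,-1]

```text
t: 17.15
tool_pos: [0.6171, 0.0003, 0.2646]
eef_rot: [-0.002, 0.653, 0.757, -0.002]
force: [-5.8, -1.9, 1.7]
grip_width: 0.148
```

```bash
python3 st.py
```

```text
17.15 [-5.8 -1.9  1.7] [-0.3   0.96  0.  ] 13.5714238145706
case xyz 0.001838940928067403 -4.874483023256773e-05 0.00025918829097879015 (array([-0.005 , -0.0005,  0.0007]), array([ 0. , -0. , -1.7]))
```

>>> send_rows:
  deltas:
    - [0,0,0,0,-0.7,0,-1]
    - [0,0,0,0,-0.7,0,-1]
    - [0,0,0,0,-0.7,0,0]
    - [0,0,0,0,-0.7,0,0]
    - [0,0,0,0,-0.7,0,0]
    - [0,0,0,0,-0.7,0,0]

```text
t: 17.75
tool_pos: [0.6177, 0.0005, 0.2654]
eef_rot: [0.0, 0.653, 0.757, 0.0]
force: [0.1, 0.2, 0.3]
grip_width: 0.477
```

>>> send_rows:
  deltas:
    - [0,0,0,0,0,-10,0]
    - [0,0,0,0,0,-40,0]
    - [0,0,0,0,0,-80,0]
    - [0,0,0,0,0,-125,0]
    - [0,0,0,0,0,-160,0]
    - [0,0,0,0,0,-160,0]
    - [0,0,0,0,0,-160,0]

```text
t: 18.45
tool_pos: [0.6175, 0.0004, 0.4267]
eef_rot: [0.001, 0.653, 0.757, 0.001]
force: [-0.4, 0.4, -0.1]
grip_width: 0.503
```

```bash
python3 look.py w8 lid
python3 - <<'E'
from h import *
a=np.load("pics/w8.npy");c=cam("wrist",dict(tool_pos=a[:3],eef_rot=a[3:]))
im=cv2.imread("pics/w8.png")
q=pix(c,[case(x,y,.068) for x,y in((.082,.06),(-.082,.06),(-.082,-.06),(.082,-.06))]);cv2.polylines(im,[q.round().astype(int)],True,(0,255,0),1)
q=pix(c,[case(x,y,.0685) for x,y in((.011,.028),(-.011,.028),(-.011,-.028),(.011,-.028))]);cv2.polylines(im,[q.round().astype(int)],True,(0,0,255),1)
cv2.imwrite("pics/w8o.png",im);print(bot.state()["grip_width"])
E
```

```text
18.45 [6.175e-01 4.000e-04 4.267e-01] [-0.37852355  0.40594382 -0.07462136]
lid 0.61 [316.7, 213.2] 28481
0.5003939578800916
```

View pics/w8o.png

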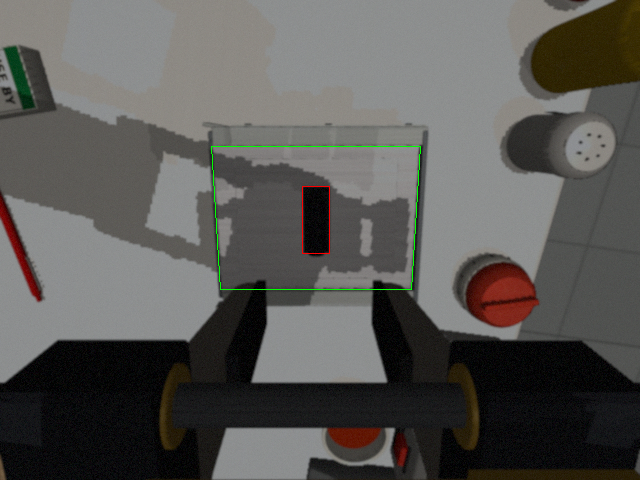

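```bash
python3 -c "
from h import *
s=bot.state();print(s['t'],s['force'],bot.sign_off())"
```

```text
the job is handed in; nothing more can be done
18.55 [ 0.39370752 -0.58952237 -0.30202612] None
```

The mould is back on the free post, the lid is fully home under the lips, and I handed the job in at about 18.6 s of the 56 s allowed. The sign-off reports no verdict, so this rests on my own checks.

- **Mould:** I gripped the loose ring from outside, lowered it over the free post to the floor with almost no force, and let go. In the wrist picture afterwards its rim lay on the outline predicted for a seated mould, and the twin's rim still lay on its own outline.
- **Lid:** I carried it level to the open end and slid it under the lips without resistance. It met the far stop with about 6 N, roughly 2 mm past my estimate of home, which is inside the 6 mm tolerance. I backed off slightly, released it and raised the arm clear. The last picture shows the lid under both lips with its handle on the predicted outline, and the gripper touching nothing.
- **Disagreements:**
  - The top and wrist cameras differed by about 3.5 mm on the free post. I used the wrist camera's value, and the fit confirmed it.
  - The mould appeared about 2 mm off-centre in the grip, so I shifted the placing by 1 mm.
  - The lid's handle showed a dark base about 56 x 22 mm that the description does not mention, so I gripped it 3 mm higher than planned.
- **Not checked:** I did not measure the bystanders' positions again. The arm felt no unexpected contact, and none of them was close to its path.

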